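Move a charged slide-in battery from the bench charger to the cordless stirrer

ROBOT

A 7-joint arm with a two-finger parallel gripper is mounted at the origin on a cart in front of the work surface, level with it; the furniture and walls round the work are solid. World frame = base frame: x ahead of the robot, y to its left, z up, the work surface at z = 0. Lengths are in m, angles in rad, forces in N, time in s.
With the tool pointing down it reaches from about 0.425 to 0.875 m from the base axis. Payload 9.9 kg.
Tool frame: the origin (TCP) lies midway between the tips of the shut fingers; the grasp point (between the pads) lies 19 mm behind it; z points along the fingers, y is the direction in which the jaws open and shut (so a half turn about z gives the same grasp; the last joint's range is limited). The gripper opens to 85 mm and grips with 20 to 120 N. Pads are 22 mm wide; open, the fingers measure 114 mm over their backs; the gripper's body (76 mm by 85 mm) begins 54 mm behind the grasp point. The pads swing forward as they close: fully open they stand 13 mm farther back than shut.
Start: joints at [-1.216, 0.576, 0.025, 1.437, -0.015, 1.129, -0.057], TCP at [0.287, 0.611, 0.231] pointing down, gripper open.
Joint ranges: [-2.76, 2.76], [-0.34, 2.15], [-1.52, 1.57], [0.19, 2.46], [-1.09, 4.23], [0.17, 1.99], [-2.82, 2.82]. Speed limits (rad/s): [2.22, 2.22, 3.01, 3.01, 3.14, 3.14, 3.14].

INTERFACE

Orientations are given as a rotation vector (axis times angle).
In Python, from bench import bot, eyes, hand_in gives the robot as it stands.
- The arm moves only by the tool drive_tool, never from a script. Its argument "targets" is a list of rows, each a list of 7 numbers: the turn, a rotation vector about the tool's x, y, z in degrees, then the shift along the tool's x, y, z in m, then the opening in per cent of the stroke, from 0 (shut) to 100 (fully open). A call has 1 to 20 rows; each row is the pose to reach, as a shift and turn from the pose commanded when the call began, along the tool's axes at that moment; what a row does not reach only later rows make up. A row lasts 1/10 s, in which the tool goes at most 50 mm and 8.59 degrees, less where a joint would pass 70% of its speed; a pose out of reach is approached as far as the arm can. A call with a gripper value outside its range is refused whole. The fingers move at their own pace and stop on an object; "newtons" is the grip in N (left out, the last holds). Time passes only in rows, so rows that repeat a pose let the fingers close. It gives the time, the measured TCP pose, the force and the opening at its end, in the units of the state.
- bot.sense(): the state, without advancing time (a new reading comes with each control period).
- eyes.read_camera(name): name is "scene" or "top" or "wrist"; returns the picture (400x640x3 uint8, red, green, blue); there is no depth.
- eyes.camera_params(name): a dict with "mtx" (3x3 intrinsics, pixels), "R" (3x3) and "t" (3): a world point X has camera coordinates R X + t. Camera axes: x right, y down, z forward; pixel columns grow to the right and rows downward; lengths in m; the calibration is good to about 2 mm. A picture is of the moment at which its call begins: read the wrist's pose just before it. camera_params takes no time and is no camera call; for the wrist camera it gives the pose at the moment of the call.
- hand_in(): hands the job in, once; it reports no verdict.
The state is a dict: "t": time; "joint_positions": joint angles; "qd": joint speeds; "joint_torque": joint torques, N m; "position": TCP position; "tool_rot": TCP orientation; "contact_force": force on the tool from outside, world axes, zero at the start; "ft_torque": the same for the moment, N m; "width": finger opening in m.
Only numpy, scipy, OpenCV 4.12 (cv2) and the standard library are available. Lean on these libraries where they do the work, as an engineer would, in place of code of your own. Each camera call takes 0.05 s, during which the arm holds its last target. There are 200 camera calls.

TASK

Take the charged battery out of the bench charger and fit it to the cordless stirrer: press the charger's orange catch button until the battery springs loose, draw the battery straight out along its dovetail, then slide it into the stirrer's dovetail bay until it is fully home and the catch clicks shut behind its steel bar. Both machines stand on soft feet, so go by feel and stay gentle: never push, pull or press on either with more than about 25 N, and leave everything else on the bench where it is.

Things in the scene. Friction and masses are not known exactly. Their poses are not given: they have to be found in the camera images.
- battery: Teal battery on a dark dovetail foot, 84 long (x) x 48 mm high, 0.26 kg, locked in the charger at first. Origin: centre of underside; x to its nose, which goes in first. Grip block 46 mm wide (y), flat-sided, x -42..14, z 11..48 mm. Low nose step x 14..42, top z 20, with a steel strike bar at x 32..37, top z 25. Foot 54 mm wide at the bottom, 44 at z 10, nose rounded.
- charger: Battery charger: light grey case 92 mm wide, dovetail bay at the front, 62 mm high block 74 mm long behind the bay's end wall, orange catch button on top. Origin: on the bench below the end wall; x points into the bay. Fixed in place on soft feet: the case gives about 0.4 mm per N along x (14 mm at most), 0.25 mm per N sideways, and springs back.
- stirrer: Cordless magnetic stirrer: light grey case with a round white top plate, dark knob, empty dovetail bay at the front; behind the bay's end wall 120 mm wide, 158 long, up to 73 high. Origin: on the bench below the end wall; x points into the bay. Soft feet as the charger's: the case gives 0.4 mm per N when the battery is pushed in, so feel for the click.
- charger_seat (a point): Point on the charger's deck (24 mm over the bench) where the battery's origin lies when pushed home against the end wall; x into the bay, z up. Locked, it rests at x -2 mm. Press the catch and sprung contacts throw it about 12 mm back, loose in the rails. Rails: x -42..36 mm, 12 mm high, 40 mm each side of the middle, flared mouth from x -57; it is clear of them below x -100 mm.
- stirrer_seat (a point): As charger_seat, on the stirrer, with the same rails and mouth; deck flat out to x -74 mm. Play in the rails 1.2 mm each side, 2 mm up. Over the last 18 mm the battery lifts the catch and presses sprung contacts: the push rises to 10 to 15 N, drops at the click 2 mm before the end, then meets the wall. Clicked, it rests at x -2 mm; let go before, it stays short and the catch raised.
- charger_button (a point): Middle of the top of the charger's orange catch button (28 mm along x, 22 mm wide), 66 mm over the bench, free around. Press it straight down 6 to 8 mm with shut fingers (5 to 8 N); it springs back.
- charger_catch (a joint): Angle of the charger's catch (rad): 0 shut, hook down; up to 0.36 as its button is pressed; the hook clears the strike bar from about 0.17.
- stirrer_catch (a joint): Angle of the stirrer's catch (rad): 0 shut, hook down; rises to about 0.17 as the strike bar passes under the hook and snaps back to 0 at the click.
- charger_case (a joint): How far the charger's case is pushed along the bay on its soft feet, in m: 0 at rest, + into the bay (the way the battery goes in). 0.0004 per N of push, so 0.010 means 25 N.
- stirrer_case (a joint): How far the stirrer's case is pushed along the bay on its soft feet, in m: 0 at rest, + into the bay (the way the battery goes in). 0.0004 per N of push, so 0.010 means 25 N.
- timer: flat cream bench timer, 66 x 66 x 18 mm; origin under its centre. Leave alone.
- log_book: dark blue spiral log book lying flat, 148 x 107 x 15 mm; origin under its centre. Leave alone.
- slide_box: green slide box with a lid, 99 x 68 x 32 mm; origin under its centre. Leave alone.
- petri: closed petri dish, 88 mm across, 17 mm high; origin under its centre. Leave alone.
- beaker: clear 100 ml beaker, 70 mm across, 89 mm high; origin under its centre. Leave alone.
- vial: amber vial with a white cap, 27 mm across, 58 mm high; origin under its centre. Leave alone.
- marker: white marker pen with a black cap lying flat, 129 mm long, 14 mm thick; origin under its centre. Leave alone.

How it is judged:
By the outcome, as a careful person would: the job done as asked, in the order asked, and still so for the second after the job is handed in, with the robot touching nothing.
It also fails if it takes over 48 s, if anything falls off the work surface, if the arm or the gripper's body presses on something with over 40 N, if the wrist force passes 120 N, or if a joint passes its speed limit or range.

## Working session

There is one attempt and no reset: what is moved stays moved. The work goes in short steps, Python scripts to look and compute and a tool call to move; the robot and the scene stay as the last step left them, time stands still between calls to the robot, and variables do not carry over. Pictures are saved under pics/ and viewed, about 8 in all and at most 12, crops included, and the job is handed in when it is done.

Besides the shell and the picture viewer there is one more tool, called after "Request:" as name(argument=value, ...) on one line, values as JSON. drive_tool: Moves the arm, as the interface text tells. Its arguments: {"type":"object","properties":{"targets":{"type":"array","items":{"type":"array","items":{"type":"number"}}},"newtons":{"type":"number"}},"required":["targets"]}

```bash
ls; mkdir -p pics; python3 - <<'E'
from bench import bot, eyes
import cv2, numpy as np
s=bot.sense(); print({k:np.round(v,4) for k,v in s.items()})
for n in ("scene","top"):
    p=eyes.camera_params(n); im=eyes.read_camera(n)
    cv2.imwrite(f"pics/{n}0.png",im[:,:,::-1])
    print(n,np.round(p["mtx"],1).tolist(),np.round(p["R"],4).tolist(),np.round(p["t"],4).tolist())
E
```

```text
pics
{'t': np.float64(0.0), 'joint_positions': array([-1.2158,  0.5766,  0.0249,  1.4379, -0.015 ,  1.129 , -0.0565]), 'qd': array([ 0.0007,  0.0006, -0.0006,  0.0008,  0.0001, -0.0001,  0.0009]), 'joint_torque': array([-1.10000e-03, -7.65764e+01,  2.24990e+00, -2.85985e+01,
        1.53000e-02,  1.20000e-02, -0.00000e+00]), 'position': array([0.2866, 0.6106, 0.2304]), 'tool_rot': array([-6.837e-01, -3.066e+00,  2.600e-03]), 'contact_force': array([ 0.6799, -0.3943,  0.321 ]), 'ft_torque': array([0.0171, 0.0306, 0.0022]), 'width': np.float64(0.0851)}
scene [[478.1, 0.0, 322.0], [0.0, 478.1, 202.0], [0.0, 0.0, 1.0]] [[0.8117, -0.584, 0.0009], [-0.2617, -0.3651, -0.8935], [0.5221, 0.725, -0.4492]] [-0.4749, 0.2126, 1.2201]
top [[481.7, 0.0, 317.6], [0.0, 481.7, 201.4], [0.0, 0.0, 1.0]] [[0.0114, -0.9998, -0.0156], [-0.9834, -0.0084, -0.1815], [0.1813, 0.0175, -0.9833]] [-0.0323, 0.5695, 1.4444]
```

View pics/top0.png

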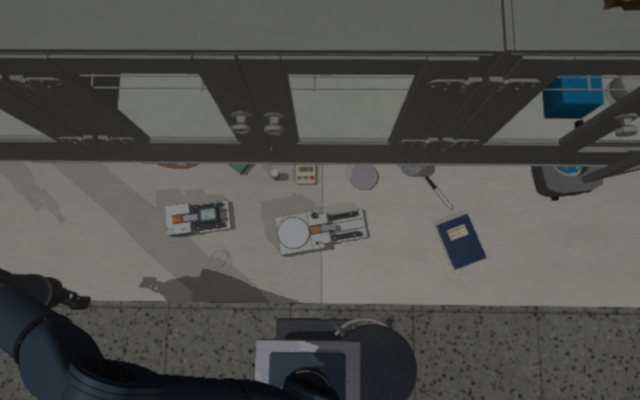

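View pics/scene0.png

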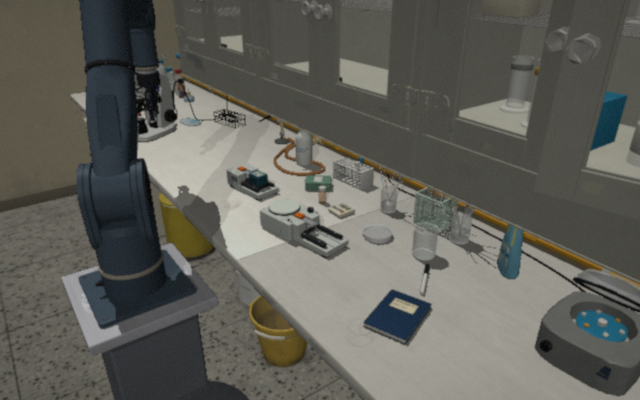

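```bash
python3 - <<'E'
import cv2, numpy as np
im=cv2.imread("pics/top0.png")
c=im[180:270,155:380]; c=cv2.resize(c,None,fx=3.55,fy=3.55,interpolation=cv2.INTER_CUBIC)
cv2.imwrite("pics/c1.png",np.clip(c*1.5,0,255).astype('uint8'))
a=im[190:246,158:240]; a=cv2.resize(a,(656,448),interpolation=cv2.INTER_CUBIC)
cv2.imwrite("pics/c2.png",np.clip(a*1.5,0,255).astype('uint8'))
b=im[200:262,268:374]; b=cv2.resize(b,None,fx=7.5,fy=7.5,interpolation=cv2.INTER_CUBIC)
cv2.imwrite("pics/c3.png",np.clip(b*1.4,0,255).astype('uint8'))
E
```

```text
(no output)
```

View pics/c2.png

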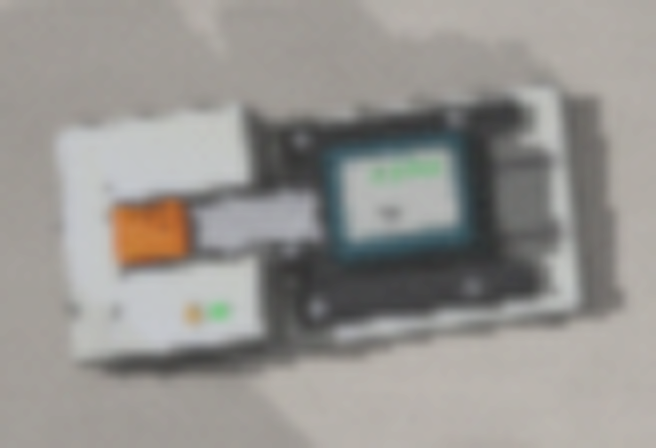

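View pics/c3.png

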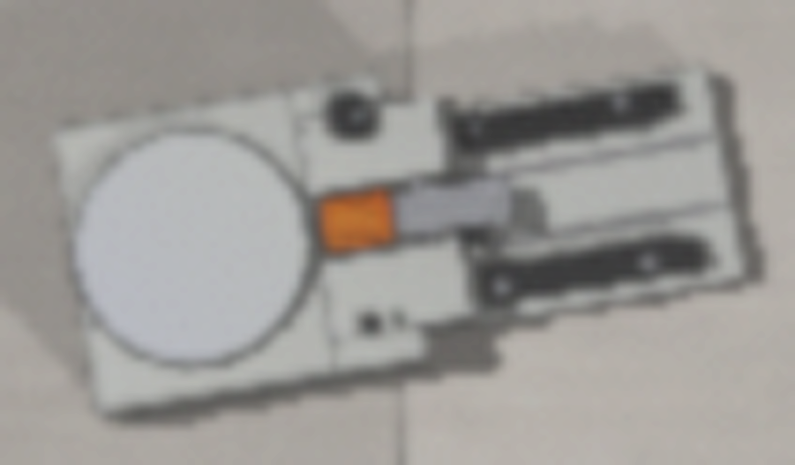

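```bash
cat > h.py <<'E'
import numpy as np, cv2
from scipy.optimize import least_squares
from scipy.spatial.transform import Rotation as Rn
def proj(P,X):
    c=np.asarray(X)@P["R"].T+P["t"]; c=c@P["mtx"].T; return c[:,:2]/c[:,2:]
def unproj(P,uv,z):
    uv=np.atleast_2d(np.asarray(uv,float)); d=np.c_[uv,np.ones(len(uv))]@np.linalg.inv(P["mtx"]).T@P["R"]
    o=-P["R"].T@P["t"]; return o+d*((z-o[2])/d[:,2])[:,None]
def crop2im(uv,s,off): return (np.asarray(uv,float)+.5)/s-.5+np.asarray(off)
def fit(P,rows,x0):
    """rows: (u,v,X,Y,Z) in body frame; nan X or Y = free. returns x,y,yaw"""
    rows=np.array(rows,float); W=np.array([unproj(P,r[:2],r[4])[0] for r in rows])
    def res(p):
        c,s=np.cos(p[2]),np.sin(p[2]); d=W[:,:2]-p[:2]
        b=np.c_[d[:,0]*c+d[:,1]*s,-d[:,0]*s+d[:,1]*c]
        return b-rows[:,2:4]
    f=lambda p:np.nan_to_num(res(p)).ravel()
    r=least_squares(f,x0,loss="soft_l1",f_scale=.002); return r.x,res(r.x)*1000
E
python3 - <<'E'
from h import *; from bench import eyes,bot
P=eyes.camera_params("top"); n=np.nan
def run(s,off,pts,x0):
    rows=[(*crop2im(p[:2],s,off),*p[2:]) for p in pts]
    x,r=fit(P,rows,x0); print(np.round(x[:2],4),round(np.degrees(x[2]),2)); print(np.round(r,1).tolist())
run(8,(158,190),[(60,130,.074,-.046,.062),(75,362,.074,.046,.062),(245,105,0,-.046,.062),(265,335,0,.046,.062),
 (327,148,-.030,-.023,.072),(338,258,-.030,.023,.072),(460,137,-.086,-.023,.072),(474,245,-.086,.023,.072),(150,232,n,0,.066),
 (556,90,-.116,-.046,.024),(578,305,-.116,.046,.024)],[.55,.33,1.57])
run(7.5,(268,200),[(712,75,-.116,-.046,.024),(750,280,-.116,.046,.024),(195,245,n,0,.073),(357,221,n,0,.066),(680,95,n,n,.036),(722,137,n,n,.024),(730,207,n,n,.024),(57,130,.158,-.06,.06),(103,415,.158,.06,.06)],[.5,.05,1.57])
E
```

```text
[0.5155 0.3674] 98.06
[[-1.8, 0.8], [-1.0, -0.3], [0.2, 0.5], [-0.3, -1.2], [-2.4, 0.6], [-3.0, -2.4], [2.4, 3.0], [0.9, -0.6], [nan, 0.0], [2.8, 2.5], [2.4, -2.8]]
[ 0.4881 -0.0621] 99.9
[[1.1, 3.2], [0.9, -1.2], [nan, -0.9], [nan, -0.8], [nan, nan], [nan, nan], [nan, nan], [-0.4, 1.4], [-1.9, -0.3]]
```

```bash
cat >> h.py <<'E'
def goal(bot,pos,yaw,tilt=None):
    """tool down, tool x axis (or -x) along device yaw; print turn and shift in tool axes"""
    s=bot.sense(); R=Rn.from_rotvec(s["tool_rot"])
    best=None
    for k in (0,np.pi):
        a=yaw+k; x=np.array([np.cos(a),np.sin(a),0]); z=np.array([0,0,-1.]); G=Rn.from_matrix(np.c_[x,np.cross(z,x),z])
        t=np.degrees((R.inv()*G).as_rotvec())
        print("turn",np.round(t,2),"k",k)
    print("shift",np.round(R.inv().apply(np.asarray(pos)-s["position"]),4),"pos",np.round(s["position"],4),"F",np.round(s["contact_force"],1),"w",round(float(s["width"]),4),"t",round(float(s["t"]),2))
    print("toolaxes",np.round(R.as_matrix(),3).tolist(), "q7",np.round(s["joint_positions"],2))
E
python3 - <<'E'
from h import *; from bench import eyes,bot
P=eyes.camera_params("top")
b=unproj(P,crop2im([(150,232)],8,(158,190)),.066)[0]; print("button",b)
b2=unproj(P,crop2im([(113,207),(187,257)],8,(158,190)),.066); print(b2)
goal(bot,[b[0],b[1],.2],np.radians(98.1))
W=eyes.camera_params("wrist"); s=bot.sense(); print("cam in tool",Rn.from_rotvec(s["tool_rot"]).inv().apply(-W["R"].T@W["t"]-s["position"]), W["mtx"][0], (W["R"]@Rn.from_rotvec(s["tool_rot"]).as_matrix()).round(3))
E
```

```text
button [0.50995091 0.40644751 0.066     ]
[[0.51952276 0.42136644 0.066     ]
 [0.50040483 0.39156875 0.066     ]]
turn [-7.000e-02  5.000e-02  5.676e+01] k 0
turn [-5.0000e-02 -9.0000e-02 -1.2324e+02] k 3.141592653589793
shift [-0.2889 -0.09    0.0307] pos [0.2866 0.6107 0.2306] F [-0.1 -0.7 -0.8] w 0.0855 t 0.1
toolaxes [[-0.905, 0.425, -0.001], [0.425, 0.905, -0.001], [-0.0, -0.001, -1.0]] q7 [-1.22  0.58  0.02  1.44 -0.01  1.13 -0.06]
cam in tool [ 0.08107067 -0.00041804 -0.14309039] [297.23432659   0.         322.49474751] [[ 0.001  1.     0.   ]
 [-0.95   0.001 -0.312]
 [-0.312  0.     0.95 ]]
```

Request:
drive_tool(targets=[[0, 0, 56.8, -0.289, -0.09, 0.031, 0], [0, 0, 56.8, -0.289, -0.09, 0.031, 0], [0, 0, 56.8, -0.289, -0.09, 0.031, 0], [0, 0, 56.8, -0.289, -0.09, 0.031, 0], [0, 0, 56.8, -0.289, -0.09, 0.031, 0], [0, 0, 56.8, -0.289, -0.09, 0.031, 0], [0, 0, 56.8, -0.289, -0.09, 0.031, 0], [0, 0, 56.8, -0.289, -0.09, 0.031, 0], [0, 0, 56.8, -0.289, -0.09, 0.031, 0], [0, 0, 56.8, -0.289, -0.09, 0.031, 0]])

```text
t: 1.1
position: [0.5087, 0.4085, 0.2002]
tool_rot: [-2.053, -2.376, 0.0]
contact_force: [-0.3, 0.3, 0.5]
width: 0.0002
```

```bash
cat >> h.py <<'E'
def snap(eyes,name,u0,v0,w,h,s,g=1.5):
    import pickle
    P=eyes.camera_params("wrist"); im=eyes.read_camera("wrist")
    pickle.dump((P,im),open(f"pics/{name}.pkl","wb"))
    c=cv2.resize(im[v0:v0+h,u0:u0+w,::-1],None,fx=s,fy=s,interpolation=cv2.INTER_CUBIC)
    cv2.imwrite(f"pics/{name}.png",np.clip(c*g,0,255).astype("uint8"))
E
python3 - <<'E'
from h import *; from bench import eyes,bot
snap(eyes,"w1",170,50,300,250,2.6,1.3)
goal(bot,[.51,.4064,.09],np.radians(98.1))
E
```

```text
turn [-0.03 -0.04  0.21] k 0
turn [ 7.0000e-02 -5.0000e-02 -1.7979e+02] k 3.141592653589793
shift [-0.0022  0.0009  0.1103] pos [0.5089 0.4084 0.2003] F [-0.2  0.   0.1] w 0.0001 t 1.15
toolaxes [[-0.145, 0.989, -0.001], [0.989, 0.145, 0.001], [0.001, -0.001, -1.0]] q7 [-0.92  0.58  0.29  1.55 -0.19  1.03 -0.43]
```

View pics/w1.png

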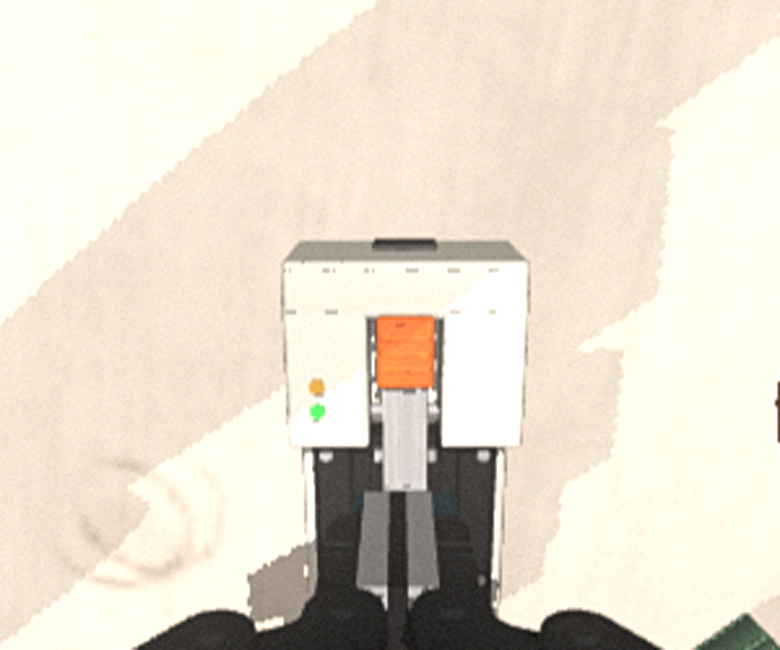

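```bash
python3 - <<'E'
from h import *; from bench import eyes,bot
import pickle
P,_=pickle.load(open("pics/w1.pkl","rb")); n=np.nan
pts=[(284,262,.074,.046,.062),(528,262,.074,-.046,.062),(290,445,0,.046,.062),(522,446,0,-.046,.062),(405,352,n,0,.066),(403,489,n,0,.05)]
x,r=fit(P,[(*crop2im(p[:2],2.6,(170,50)),*p[2:]) for p in pts],[.5155,.367,1.71]); print(x[:2],np.degrees(x[2]),r.round(1).tolist())
b=unproj(P,crop2im([(405,352),(377,316),(433,316),(377,389),(433,389)],2.6,(170,50)),.066); print(b.round(4))
goal(bot,[b[0][0],b[0][1],.068],x[2])
E
```

```text
[0.51648601 0.36845314] 98.27296408569515 [[-0.8, -1.4], [-0.6, 1.5], [0.8, -0.7], [0.6, -0.2], [nan, 0.2], [nan, 0.6]]
[[0.5105 0.4082 0.066 ]
 [0.4982 0.4204 0.066 ]
 [0.5186 0.4234 0.066 ]
 [0.5021 0.3922 0.066 ]
 [0.5232 0.3954 0.066 ]]
turn [-0.03 -0.04  0.04] k 0
turn [ 7.0000e-02 -5.0000e-02 -1.7996e+02] k 3.141592653589793
shift [-0.0005  0.0017  0.1323] pos [0.5089 0.4084 0.2003] F [-0.2  0.   0.1] w 0.0001 t 1.15
toolaxes [[-0.145, 0.989, -0.001], [0.989, 0.145, 0.001], [0.001, -0.001, -1.0]] q7 [-0.92  0.58  0.29  1.55 -0.19  1.03 -0.43]
```

Request:
drive_tool(targets=[[0, 0, 0, 0, 0.0015, 0.045, 0], [0, 0, 0, 0, 0.0015, 0.09, 0], [0, 0, 0, 0, 0.0015, 0.12, 0], [0, 0, 0, 0, 0.0015, 0.13, 0], [0, 0, 0, 0, 0.0015, 0.133, 0], [0, 0, 0, 0, 0.0015, 0.135, 0], [0, 0, 0, 0, 0.0015, 0.137, 0], [0, 0, 0, 0, 0.0015, 0.139, 0], [0, 0, 0, 0, 0.0015, 0.1405, 0], [0, 0, 0, 0, 0.0015, 0.1405, 0], [0, 0, 0, 0, 0.0015, 0.1405, 0]])

```text
t: 2.25
position: [0.5126, 0.4092, 0.0626]
tool_rot: [-2.058, -2.373, -0.008]
contact_force: [-2.2, 2.3, 6.7]
width: 0.0002
```

```bash
python3 - <<'E'
from h import *; from bench import eyes,bot
snap(eyes,"w2",170,150,300,250,2.6,1.3)
goal(bot,[.51,.4064,.15],np.radians(98.27))
E
```

```text
turn [ 0.21 -0.22 -0.16] k 0
turn [ -0.34  -0.32 179.84] k 3.141592653589793
shift [-0.002  -0.0026 -0.0875] pos [0.5126 0.4092 0.0625] F [-2.3  2.5  7.2] w -0.0 t 2.3
toolaxes [[-0.141, 0.99, 0.003], [0.99, 0.141, 0.004], [0.004, 0.004, -1.0]] q7 [-0.89  0.73  0.24  1.68 -0.24  0.75 -0.39]
```

View pics/w2.png

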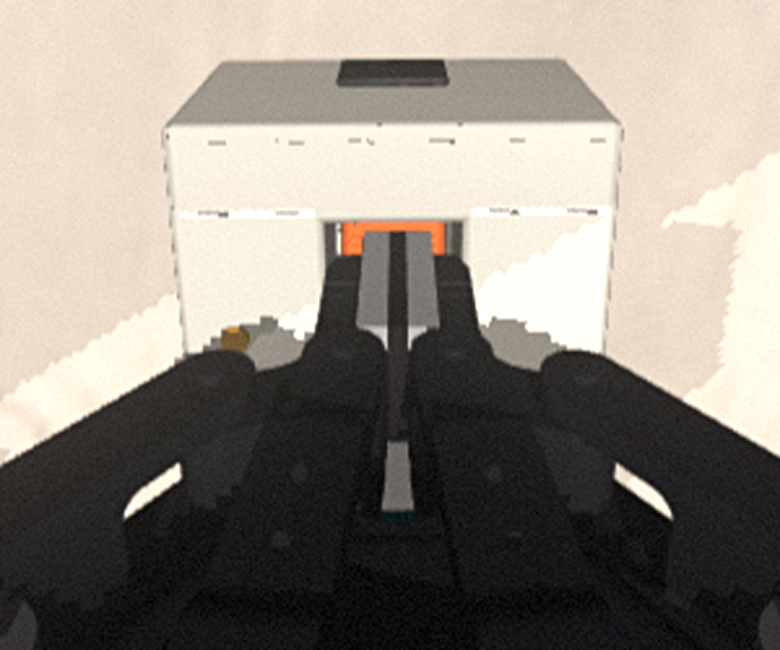

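Request:
drive_tool(targets=[[0, 0, 0, 0, 0, 0.0015, 0], [0, 0, 0, 0, 0, 0.003, 0], [0, 0, 0, 0, 0, 0.004, 0], [0, 0, 0, 0, 0, 0.004, 0]])

```text
t: 2.7
position: [0.5133, 0.4102, 0.0605]
tool_rot: [-2.058, -2.373, -0.013]
contact_force: [-4.6, 1.4, 22.7]
width: 0.0001
```

Request:
drive_tool(targets=[[0, 0, 0, 0, 0, -0.002, 0], [0, 0, 0, 0, 0, -0.002, 0]])

```text
t: 2.9
position: [0.5127, 0.4096, 0.0613]
tool_rot: [-2.058, -2.373, -0.01]
contact_force: [-2.2, 2.1, 9.5]
width: -0.0
```

```bash
python3 - <<'E'
from h import *; from bench import eyes,bot
s=bot.sense(); print(s["position"],s["contact_force"],s["ft_torque"])
im=eyes.read_camera("top")
old=cv2.imread("pics/top0.png")[190:246,158:240]
b=im[190:246,158:240,::-1]
f=lambda a:cv2.resize(a,None,fx=6,fy=6,interpolation=cv2.INTER_CUBIC)
cv2.imwrite("pics/t3.png",np.clip(np.r_[f(old)[:250],f(b)[:330]]*1.5,0,255).astype("uint8"))
E
```

```text
[0.51274204 0.40960994 0.06131519] [-2.18524697  2.10069261  9.5210666 ] [ 0.52471638  0.45481566 -0.00407297]
```

View pics/t3.png

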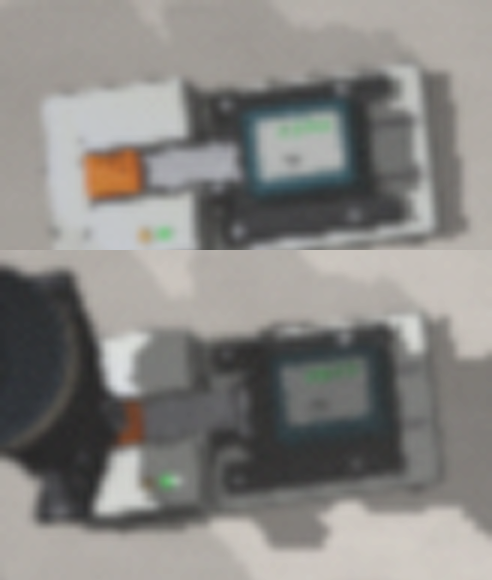

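Request:
drive_tool(targets=[[0, 0, 0, 0, 0, -0.02, 0], [0, 0, 0, 0, 0, -0.06, 0], [0, 0, 0, -0.04, 0, -0.1, 100], [0, 0, 0, -0.08, 0, -0.12, 100], [0, 0, 0, -0.113, 0, -0.12, 100], [0, 0, 0, -0.113, 0, -0.12, 100], [0, 0, 0, -0.113, 0, -0.12, 100]])

```text
t: 3.65
position: [0.5282, 0.2948, 0.1794]
tool_rot: [2.062, 2.37, 0.004]
contact_force: [-0.2, 0.3, 0.2]
width: 0.0723
```

```bash
python3 - <<'E'
from h import *; from bench import eyes,bot
snap(eyes,"w4",170,70,300,280,2.1,1.1)
goal(bot,[.5268,.2972,.042],np.radians(98.27))
E
```

```text
turn [ 0.08 -0.09 -0.19] k 0
turn [-1.4000e-01 -1.2000e-01  1.7981e+02] k 3.141592653589793
shift [ 0.001  -0.0008  0.1368] pos [0.5276 0.2961 0.1788] F [-0.2  1.7 -0.9] w 0.0793 t 3.7
toolaxes [[-0.141, 0.99, 0.001], [0.99, 0.141, 0.002], [0.002, 0.001, -1.0]] q7 [-0.77  0.54  0.29  1.71 -0.18  0.92 -0.27]
```

View pics/w4.png

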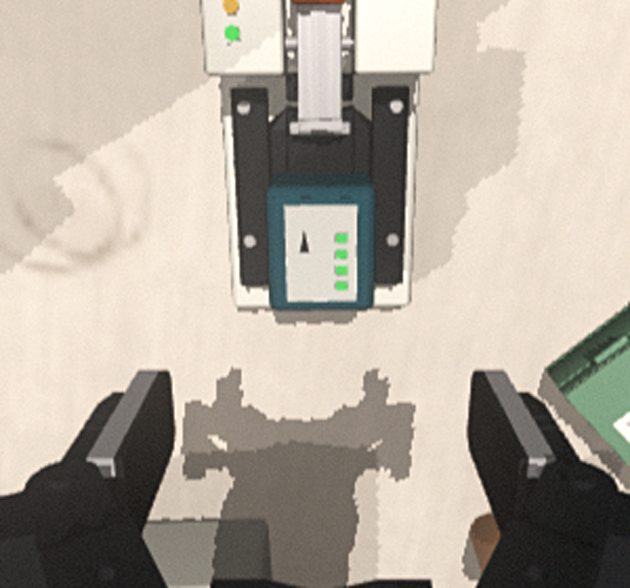

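```bash
python3 - <<'E'
from h import *; from bench import eyes,bot
import pickle
P,_=pickle.load(open("pics/w4.pkl","rb")); n=np.nan
cv=lambda p:crop2im(p,2.1,(170,70))
pts=[(270,187,.014,.023,.072),(373,187,.014,-.023,.072),(272,307,-.042,.023,.072),(372,307,-.042,-.023,.072)]
x,r=fit(P,[(*cv(p[:2]),*p[2:]) for p in pts],[.52,.31,1.71]); print("bat",x[:2],np.degrees(x[2]),r.round(1).tolist())
pts=[(205,73,0,.046,.062),(435,73,0,-.046,.062),(233,306,-.116,.046,.024),(410,306,-.116,-.046,.024)]
x2,r=fit(P,[(*cv(p[:2]),*p[2:]) for p in pts],[.5165,.3685,1.71]); print("chg",x2[:2],np.degrees(x2[2]),r.round(1).tolist())
d=x[:2]-x2[:2]; c,s=np.cos(x2[2]),np.sin(x2[2]); print("bat in chg",d[0]*c+d[1]*s,-d[0]*s+d[1]*c)
print("box,vial",unproj(P,cv([(545,360)]),.032),unproj(P,cv([(485,520)]),.058))
g=x[:2]+np.array([np.cos(x[2]),np.sin(x[2])])*-.016
goal(bot,[*g,.042],np.radians(98.27))
# seen items in top: slide box / vial
PT=eyes.camera_params("top"); print(unproj(PT,[(275,174),(241,168)],.04))
E
```

```text
bat [0.52513763 0.31303053] 98.17147051039775 [[-1.7, -2.0], [-1.8, 2.1], [1.8, -1.4], [1.7, 1.3]]
chg [0.51671856 0.36898952] 98.25351933925313 [[-0.1, 0.1], [-0.4, 0.2], [0.4, -0.6], [0.0, 0.3]]
bat in chg -0.056587987038093514 -0.00029875993110865806
box,vial [[0.65150538 0.24396308 0.032     ]] [[0.63156345 0.16219226 0.058     ]]
turn [ 0.08 -0.09 -0.19] k 0
turn [-1.4000e-01 -1.2000e-01  1.7981e+02] k 3.141592653589793
shift [ 0.0009 -0.0002  0.1368] pos [0.5276 0.2961 0.1788] F [-0.2  1.7 -0.9] w 0.0793 t 3.7
toolaxes [[-0.141, 0.99, 0.001], [0.99, 0.141, 0.002], [0.002, 0.001, -1.0]] q7 [-0.77  0.54  0.29  1.71 -0.18  0.92 -0.27]
[[0.65918724 0.10966443 0.04      ]
 [0.67796906 0.21849584 0.04      ]]
```

Request:
drive_tool(targets=[[0, 0, 0, 0.001, 0, 0.045, 100], [0, 0, 0, 0.001, 0, 0.09, 100], [0, 0, 0, 0.001, 0, 0.12, 100], [0, 0, 0, 0.001, 0, 0.133, 100], [0, 0, 0, 0.001, 0, 0.137, 100], [0, 0, 0, 0.001, 0, 0.137, 100], [0, 0, 0, 0.001, 0, 0.137, 100]])

```text
t: 4.4
position: [0.5283, 0.2969, 0.0423]
tool_rot: [2.059, 2.372, 0.004]
contact_force: [-0.4, 0.3, -0.2]
width: 0.0852
```

Request:
drive_tool(newtons=60, targets=[[0, 0, 0, 0, 0, 0, 45], [0, 0, 0, 0, 0, 0, 45], [0, 0, 0, 0, 0, 0, 45], [0, 0, 0, 0, 0, 0, 45], [0, 0, 0, 0, 0, 0, 45], [0, 0, 0, 0, 0, 0, 45]])

```text
t: 5.0
position: [0.5279, 0.2962, 0.0417]
tool_rot: [2.06, 2.372, 0.002]
contact_force: [0.1, -0.1, 6.8]
width: 0.0454
```

Request:
drive_tool(targets=[[0, 0, 0, 0, 0, 0, 0], [0, 0, 0, 0, 0, -0.001, 0], [0, 0, 0, 0, 0, -0.002, 0], [0, 0, 0, 0, 0, -0.002, 0]])

```text
t: 5.4
position: [0.5273, 0.2955, 0.0424]
tool_rot: [2.06, 2.372, -0.001]
contact_force: [1.6, -1.6, -5.9]
width: 0.0448
```

Request:
drive_tool(targets=[[0, 0, 0, -0.002, 0, 0.0007, 0], [0, 0, 0, -0.005, 0, 0.0007, 0], [0, 0, 0, -0.01, 0, 0.0007, 0], [0, 0, 0, -0.015, 0, 0.0007, 0], [0, 0, 0, -0.02, 0, 0.0007, 0]])

```text
t: 5.9
position: [0.5302, 0.2758, 0.0422]
tool_rot: [2.06, 2.372, 0.0]
contact_force: [-0.6, -0.2, -2.5]
width: 0.0454
```

Request:
drive_tool(targets=[[0, 0, 0, -0.008, 0, 0, 0], [0, 0, 0, -0.016, 0, 0, 0], [0, 0, 0, -0.024, 0, 0, 0], [0, 0, 0, -0.032, 0, 0, 0], [0, 0, 0, -0.04, 0, 0, 0], [0, 0, 0, -0.048, 0, 0, 0], [0, 0, 0, -0.056, 0, 0, 0], [0, 0, 0, -0.064, 0, 0, 0], [0, 0, 0, -0.072, 0, 0, 0], [0, 0, 0, -0.08, 0, 0, 0], [0, 0, 0, -0.082, 0, 0, 0]])

```text
t: 7.0
position: [0.5419, 0.1936, 0.0422]
tool_rot: [2.061, 2.37, -0.001]
contact_force: [-1.4, -0.9, -2.1]
width: 0.0454
```

```bash
python3 - <<'E'
from h import *; from bench import eyes,bot
# stirrer: view pose: TCP over stirrer x=-0.20 (approx), z=.2
o=np.array([.4881,-.0621]); y=np.radians(99.9); u=np.array([np.cos(y),np.sin(y)])
goal(bot,[*(o-.158*u),.17],y)
E
```

```text
turn [-0.    0.03 -1.92] k 0
turn [5.0000e-02 0.0000e+00 1.7808e+02] k 3.141592653589793
shift [-0.4038 -0.0834 -0.1276] pos [0.5419 0.1936 0.0422] F [-1.4 -0.9 -2.1] w 0.0454 t 7.0
toolaxes [[-0.139, 0.99, 0.0], [0.99, 0.139, -0.001], [-0.001, -0.0, -1.0]] q7 [-0.55  0.67  0.2   1.91 -0.23  0.58 -0.07]
```

Request:
drive_tool(targets=[[0, 0, 0, 0, 0, -0.03, 0], [0, 0, 0, 0, 0, -0.07, 0], [0, 0, 0, 0, 0, -0.11, 0], [0, 0, -2, -0.04, -0.01, -0.128, 0], [0, 0, -2, -0.08, -0.02, -0.128, 0], [0, 0, -2, -0.12, -0.03, -0.128, 0], [0, 0, -2, -0.16, -0.04, -0.128, 0], [0, 0, -2, -0.2, -0.05, -0.128, 0], [0, 0, -2, -0.24, -0.06, -0.128, 0], [0, 0, -2, -0.28, -0.07, -0.128, 0], [0, 0, -2, -0.32, -0.075, -0.128, 0], [0, 0, -2, -0.36, -0.08, -0.128, 0], [0, 0, -2, -0.39, -0.083, -0.128, 0], [0, 0, -2, -0.404, -0.083, -0.128, 0], [0, 0, -2, -0.404, -0.083, -0.128, 0], [0, 0, -2, -0.404, -0.083, -0.128, 0]])

```text
t: 8.6
position: [0.5162, -0.2152, 0.1699]
tool_rot: [-2.017, -2.408, -0.001]
contact_force: [-0.3, -0.4, -2.1]
width: 0.0447
```

```bash
python3 - <<'E'
from h import *; from bench import eyes,bot
snap(eyes,"w5",190,20,270,210,2.85,1.1)
goal(bot,[.51,-.2,.06],np.radians(99.9))
E
```

```text
turn [-0.01 -0.08  0.27] k 0
turn [ 1.2000e-01 -2.0000e-02 -1.7973e+02] k 3.141592653589793
shift [ 0.0153 -0.0036  0.1099] pos [ 0.5163 -0.2146  0.1699] F [-0.1 -0.1 -2.2] w 0.0453 t 8.65
toolaxes [[-0.177, 0.984, -0.0], [0.984, 0.177, 0.001], [0.001, -0.0, -1.0]] q7 [ 0.13  0.48  0.27  1.84 -0.17  0.85  0.66]
```

View pics/w5.png

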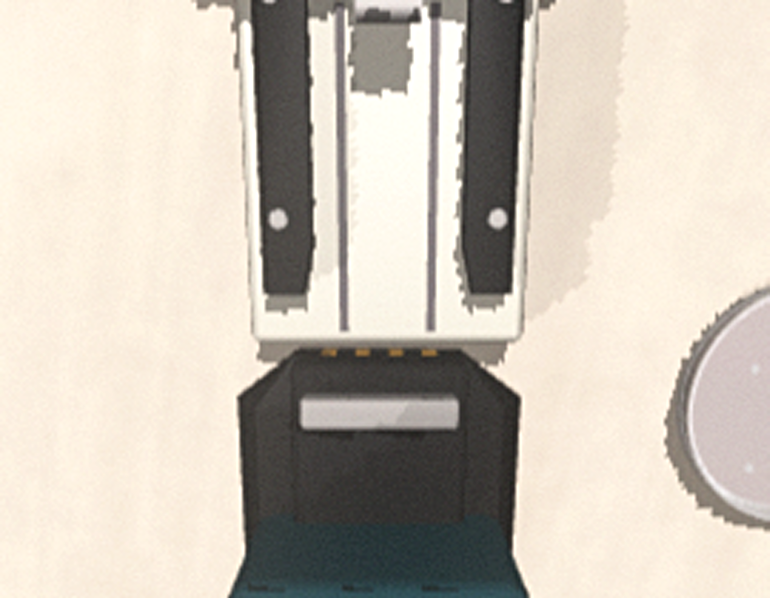

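```bash
python3 - <<'E'
from h import *; from bench import eyes,bot
import pickle
P,_=pickle.load(open("pics/w5.pkl","rb")); n=np.nan
cv=lambda p:crop2im(p,2.85,(190,20))
pts=[(253,341,-.116,.046,.024),(523,341,-.116,-.046,.024),(388,218.5,n,0,.036),(387.5,330,n,0,.024),(388,10,n,0,.024),(388.5,294,-.099,0,.036),(388.5,5,n,0,.036)]
x,r=fit(P,[(*cv(p[:2]),*p[2:]) for p in pts],[.488,-.062,1.74]); print("stir",x,np.degrees(x[2]),r.round(1).tolist())
s=bot.sense(); R=Rn.from_rotvec(s["tool_rot"])
for nm,p,z in [("bar",[(300,398),(459,398),(300,430),(459,429)],.177),("foot",[(240,400),(520,400)],.153),("nose",[(300,352),(465,352)],.165),("tealtop",[(232,596),(527,596)],.2)]:
    w=unproj(P,cv(p),z); b=R.inv().apply(w-s["position"]); print(nm,(b[:,:2]*1e3).round(1).tolist(),"mid",(b[:,:2].mean(0)*1e3).round(1))
c,sn=np.cos(x[2]),np.sin(x[2]); u=np.array([c,sn])
goal(bot,[*(x[:2]+u*(-.042-.016-.105)),.05],x[2])
d=s["position"][:2]-x[:2]; print("tcp in stirrer",d@u,-d[0]*sn+d[1]*c)
E
```

```text
stir [ 0.49005043 -0.05940931  1.75056887] 100.30020821621339 [[0.3, -0.4], [0.1, 0.3], [nan, 0.1], [nan, 0.1], [nan, 0.0], [-0.4, -0.1], [nan, 0.0]]
bar [[52.5, -14.0], [52.5, 11.9], [47.2, -14.1], [47.3, 12.0]] mid [49.9 -1.1]
foot [[47.3, -27.7], [47.3, 25.9]] mid [47.3 -0.9]
nose [[58.2, -14.9], [58.2, 13.8]] mid [58.2 -0.5]
tealtop [[27.9, -22.6], [27.9, 20.4]] mid [27.9 -1.1]
turn [-0.01 -0.08 -0.13] k 0
turn [-1.2000e-01  2.0000e-02  1.7987e+02] k 3.141592653589793
shift [-0.0058  0.002   0.1199] pos [ 0.5163 -0.2146  0.1699] F [-0.1 -0.1 -2.2] w 0.0453 t 8.65
toolaxes [[-0.177, 0.984, -0.0], [0.984, 0.177, 0.001], [0.001, -0.0, -1.0]] q7 [ 0.13  0.48  0.27  1.84 -0.17  0.85  0.66]
tcp in stirrer -0.1573904559153551 0.0019515276239290072
```

Request:
drive_tool(targets=[[0, 0, -0.1, -0.015, 0.003, 0.02, 0], [0, 0, -0.1, -0.02, 0.003, 0.05, 0], [0, 0, -0.1, -0.02, 0.003, 0.09, 0], [0, 0, -0.1, -0.02, 0.003, 0.115, 0], [0, 0, -0.1, -0.02, 0.003, 0.125, 0], [0, 0, -0.1, -0.02, 0.003, 0.1275, 0], [0, 0, -0.1, -0.02, 0.003, 0.1275, 0], [0, 0, -0.1, -0.02, 0.003, 0.1275, 0]])

```text
t: 9.45
position: [0.5235, -0.2357, 0.044]
tool_rot: [2.014, 2.408, 0.001]
contact_force: [-0.2, 0.6, -2.5]
width: 0.0448
```

```bash
cat >> h.py <<'E'
def st(bot):
    s=bot.sense(); x=np.array([.49005,-.05941,1.75057]); u=np.array([np.cos(x[2]),np.sin(x[2])]); v=np.array([-u[1],u[0]])
    d=s["position"][:2]-x[:2]; F=s["contact_force"]
    print("bat x rel seat mm",round((d@u+.042+.0154)*1e3,1),"lat(dev y)",round(d@v*1e3,1),"z",round(s["position"][2]*1e3,1),"F along,lat,z",np.round([F[:2]@u,F[:2]@v,F[2]],1),"t",round(float(s["t"]),2))
E
python3 - <<'E'
from h import *; from bench import eyes,bot
st(bot); snap(eyes,"w6",190,20,270,210,2.85,1.1); goal(bot,[.51,-.2,.0422],1.75057)
E
```

```text
bat x rel seat mm -122.1 lat(dev y) -1.4 z 44.0 F along,lat,z [ 0.6  0.1 -2.5] t 9.45
turn [ 0.11  0.06 -0.13] k 0
turn [ 1.0000e-01 -1.8000e-01  1.7987e+02] k 3.141592653589793
shift [ 0.0376 -0.0069  0.0017] pos [ 0.5234 -0.2358  0.044 ] F [-0.4  0.5 -2. ] w 0.0448 t 9.5
toolaxes [[-0.177, 0.984, 0.002], [0.984, 0.177, -0.001], [-0.001, 0.002, -1.0]] q7 [ 0.21  0.67  0.2   1.91 -0.23  0.58  0.74]
```

View pics/w6.png

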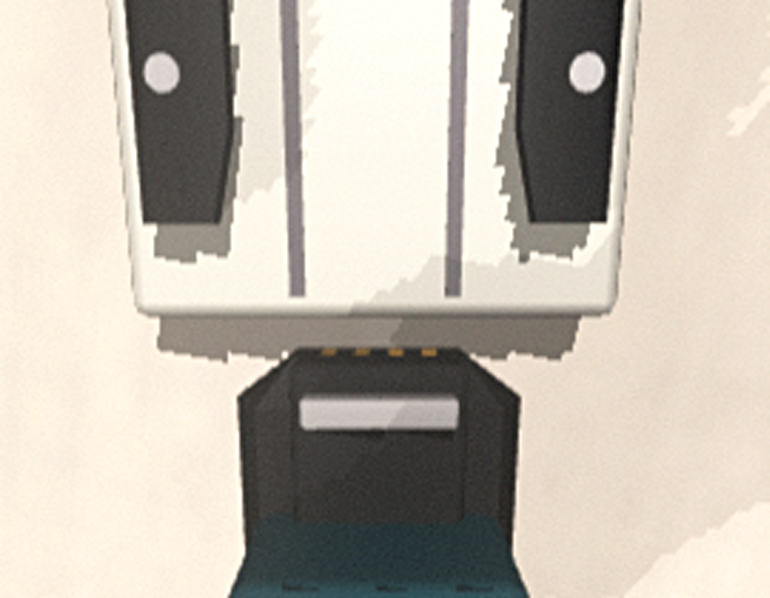

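Request:
drive_tool(targets=[[0, 0, 0, 0.005, -0.0009, 0.0008, 0], [0, 0, 0, 0.013, -0.0009, 0.0015, 0], [0, 0, 0, 0.02, -0.0009, 0.0015, 0], [0, 0, 0, 0.026, -0.0009, 0.0015, 0], [0, 0, 0, 0.032, -0.0009, 0.0015, 0], [0, 0, 0, 0.038, -0.0009, 0.0015, 0], [0, 0, 0, 0.044, -0.0009, 0.0015, 0], [0, 0, 0, 0.05, -0.0009, 0.0015, 0], [0, 0, 0, 0.05, -0.0009, 0.0015, 0]])

```text
t: 10.4
position: [0.5134, -0.1858, 0.0417]
tool_rot: [2.014, 2.409, 0.001]
contact_force: [-0.2, -0.7, 6.2]
width: 0.0452
```

```bash
python3 - <<'E'
from h import *; from bench import eyes,bot
st(bot); snap(eyes,"w7",190,20,270,210,2.85,1.1)
E
```

```text
bat x rel seat mm -71.2 lat(dev y) -0.4 z 41.7 F along,lat,z [-0.7  0.3  6.2] t 10.4
```

Request:
drive_tool(targets=[[0, 0, 0, 0, 0, -0.0012, 0], [0, 0, 0, 0.005, 0, -0.0012, 0], [0, 0, 0, 0.011, 0, -0.0012, 0], [0, 0, 0, 0.017, 0, -0.0012, 0], [0, 0, 0, 0.023, 0, -0.0012, 0], [0, 0, 0, 0.029, 0, -0.0012, 0], [0, 0, 0, 0.029, 0, -0.0012, 0]])

```text
t: 11.15
position: [0.5075, -0.1567, 0.0422]
tool_rot: [-2.014, -2.41, -0.0]
contact_force: [0.4, -0.2, -3.2]
width: 0.045
```

```bash
python3 - <<'E'
from h import *; from bench import bot
st(bot)
E
```

```text
bat x rel seat mm -41.5 lat(dev y) 0.2 z 42.2 F along,lat,z [-0.2 -0.4 -3.2] t 11.15
```

Request:
drive_tool(targets=[[0, 0, 0, 0.005, 0.0002, 0, 0], [0, 0, 0, 0.01, 0.0003, 0, 0], [0, 0, 0, 0.015, 0.0004, 0, 0], [0, 0, 0, 0.02, 0.0005, 0, 0], [0, 0, 0, 0.022, 0.0005, 0, 0], [0, 0, 0, 0.022, 0.0005, 0, 0]])

```text
t: 11.75
position: [0.5043, -0.1359, 0.0423]
tool_rot: [-2.015, -2.41, -0.0]
contact_force: [0.2, -0.4, -2.2]
width: 0.0451
```

```bash
python3 - <<'E'
from h import *; from bench import bot
st(bot)
E
```

```text
bat x rel seat mm -20.4 lat(dev y) -0.3 z 42.3 F along,lat,z [-0.4 -0.1 -2.2] t 11.75
```

Request:
drive_tool(targets=[[0, 0, 0, 0.003, 0, 0, 0], [0, 0, 0, 0.006, 0, 0, 0], [0, 0, 0, 0.009, 0, 0, 0], [0, 0, 0, 0.012, 0, 0, 0], [0, 0, 0, 0.012, 0, 0, 0]])

```text
t: 12.25
position: [0.5025, -0.126, 0.0423]
tool_rot: [2.016, 2.406, -0.002]
contact_force: [1.5, -6.7, -7.9]
width: 0.0452
```

Request:
drive_tool(targets=[[0, 0, 0, 0.0015, 0, 0, 0], [0, 0, 0, 0.003, 0, 0, 0], [0, 0, 0, 0.003, 0, 0, 0]])

```text
t: 12.55
position: [0.5022, -0.1243, 0.0424]
tool_rot: [2.016, 2.404, -0.002]
contact_force: [1.8, -10.7, -7.4]
width: 0.0453
```

Request:
drive_tool(targets=[[0, 0, 0, 0.0015, 0, 0, 0], [0, 0, 0, 0.003, 0, 0, 0], [0, 0, 0, 0.003, 0, 0, 0]])

```text
t: 12.85
position: [0.502, -0.1225, 0.0425]
tool_rot: [2.017, 2.402, -0.003]
contact_force: [1.5, -15.4, -8.5]
width: 0.0451
```

```bash
python3 - <<'E'
from h import *; from bench import bot
st(bot)
E
```

```text
bat x rel seat mm -6.8 lat(dev y) -0.5 z 42.5 F along,lat,z [-15.4   1.2  -8.5] t 12.85
```

Request:
drive_tool(targets=[[0, 0, 0, 0, 0, 0.0005, 0], [0, 0, 0, 0, 0, 0.001, 0], [0, 0, 0, 0, 0, 0.001, 0]])

```text
t: 13.15
position: [0.5023, -0.1228, 0.0421]
tool_rot: [2.017, 2.401, -0.002]
contact_force: [0.7, -14.9, 0.1]
width: 0.0452
```

Request:
drive_tool(targets=[[0, 0, 0, 0.001, 0, 0, 0], [0, 0, 0, 0.002, 0, 0, 0], [0, 0, 0, 0.002, 0, 0, 0]])

```text
t: 13.45
position: [0.5019, -0.1208, 0.0421]
tool_rot: [2.017, 2.401, -0.002]
contact_force: [0.7, -8.3, -0.6]
width: 0.0447
```

```bash
python3 - <<'E'
from h import *; from bench import bot
st(bot)
goal(bot,[.5,0,0],1.75057)
E
```

```text
bat x rel seat mm -5.2 lat(dev y) -0.7 z 42.1 F along,lat,z [-8.3  0.8 -0.6] t 13.45
turn [ 0.15  0.31 -0.36] k 0
turn [  0.48  -0.24 179.64] k 3.141592653589793
shift [0.1196 0.0188 0.0415] pos [ 0.5019 -0.1208  0.0421] F [ 0.7 -8.3 -0.6] w 0.0447 t 13.45
toolaxes [[-0.173, 0.985, 0.004], [0.985, 0.173, -0.005], [-0.005, 0.003, -1.0]] q7 [-0.    0.62  0.22  2.07 -0.27  0.48  0.59]
```

Request:
drive_tool(targets=[[0, 0, 0, 0.001, 0, 0, 0], [0, 0, 0, 0.002, 0, 0, 0], [0, 0, 0, 0.002, 0, 0, 0]])

```text
t: 13.75
position: [0.5013, -0.1169, 0.0419]
tool_rot: [2.016, 2.405, -0.001]
contact_force: [0.5, -8.2, 1.9]
width: 0.0448
```

Request:
drive_tool(targets=[[0, 0, 0, 0.001, 0, 0, 0], [0, 0, 0, 0.002, 0, 0, 0], [0, 0, 0, 0.002, 0, 0, 0]])

```text
t: 14.05
position: [0.5008, -0.1142, 0.0419]
tool_rot: [2.016, 2.406, -0.0]
contact_force: [-0.2, -7.1, 3.0]
width: 0.0453
```

```bash
python3 - <<'E'
from h import *; from bench import bot
st(bot)
E
```

```text
bat x rel seat mm 1.6 lat(dev y) -0.8 z 41.9 F along,lat,z [-7.   1.5  3. ] t 14.05
```

Request:
drive_tool(targets=[[0, 0, 0, 0.001, 0, 0, 0], [0, 0, 0, 0.002, 0, 0, 0], [0, 0, 0, 0.002, 0, 0, 0]])

```text
t: 14.35
position: [0.5006, -0.113, 0.042]
tool_rot: [2.016, 2.405, -0.001]
contact_force: [0.4, -9.4, 1.0]
width: 0.0451
```

Request:
drive_tool(targets=[[0, 0, 0, 0.001, 0, 0, 0], [0, 0, 0, 0.002, 0, 0, 0], [0, 0, 0, 0.002, 0, 0, 0]])

```text
t: 14.65
position: [0.5005, -0.1118, 0.0421]
tool_rot: [2.016, 2.403, -0.001]
contact_force: [0.1, -12.3, 2.1]
width: 0.0452
```

```bash
python3 - <<'E'
from h import *; from bench import bot,eyes
st(bot); snap(eyes,"w8",190,0,270,210,2.85,1.1)
E
```

```text
bat x rel seat mm 4.0 lat(dev y) -0.9 z 42.1 F along,lat,z [-12.1   2.1   2.1] t 14.65
```

View pics/w8.png

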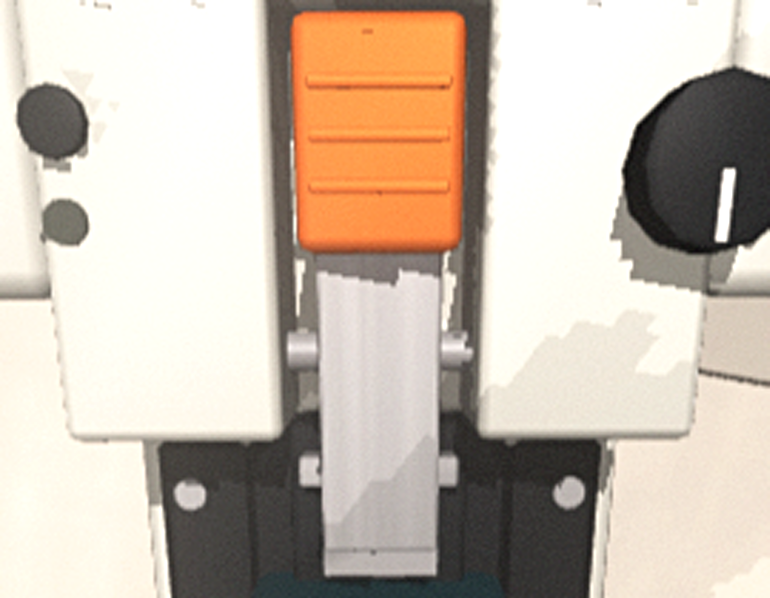

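Request:
drive_tool(targets=[[0, 0, 0, -0.002, 0, 0, 0], [0, 0, 0, -0.004, 0, 0, 0], [0, 0, 0, -0.006, 0, 0, 0], [0, 0, 0, -0.008, 0, 0, 0], [0, 0, 0, -0.01, 0, 0, 0], [0, 0, 0, -0.01, 0, 0, 0]])

```text
t: 15.3
position: [0.5016, -0.1185, 0.0417]
tool_rot: [2.016, 2.409, 0.001]
contact_force: [-0.7, -1.4, 6.6]
width: 0.0452
```

```bash
python3 - <<'E'
from h import *; from bench import bot,eyes
st(bot)
E
```

```text
bat x rel seat mm -2.8 lat(dev y) -0.8 z 41.7 F along,lat,z [-1.2  1.   6.6] t 15.3
```

Request:
drive_tool(targets=[[0, 0, 0, -0.001, 0, -0.0005, 0], [0, 0, 0, -0.003, 0, -0.0008, 0], [0, 0, 0, -0.005, 0, -0.0008, 0], [0, 0, 0, -0.005, 0, -0.0008, 0]])

```text
t: 15.7
position: [0.5017, -0.1218, 0.0418]
tool_rot: [-2.013, -2.409, -0.001]
contact_force: [-0.4, 7.2, 0.2]
width: 0.0453
```

```bash
python3 - <<'E'
from h import *; from bench import bot,eyes
st(bot)
E
```

```text
bat x rel seat mm -6.1 lat(dev y) -0.3 z 41.8 F along,lat,z [ 7.2 -0.9  0.2] t 15.7
```

Request:
drive_tool(targets=[[0, 0, 0, 0.002, 0, 0, 0], [0, 0, 0, 0.0045, 0, 0, 0], [0, 0, 0, 0.0045, 0, 0, 0], [0, 0, 0, 0.0045, 0, 0, 70], [0, 0, 0, 0.0045, 0, -0.003, 85], [0, 0, 0, 0.0045, 0, -0.006, 85], [0, 0, 0, 0.0045, 0, -0.006, 85]])

```text
t: 16.4
position: [0.5015, -0.1194, 0.0487]
tool_rot: [2.016, 2.408, 0.001]
contact_force: [0.2, -1.1, -0.3]
width: 0.0727
```

Request:
drive_tool(targets=[[0, 0, 0, 0, 0, -0.03, 85], [0, 0, 0, 0, 0, -0.07, 85], [0, 0, 0, -0.01, 0, -0.11, 85], [0, 0, 0, -0.02, 0, -0.13, 85], [0, 0, 0, -0.02, 0, -0.13, 85]])

```text
t: 16.9
position: [0.5064, -0.1408, 0.1813]
tool_rot: [2.015, 2.403, 0.004]
contact_force: [-0.4, 0.4, -0.1]
width: 0.0725
```

```bash
python3 - <<'E'
from h import *; from bench import bot,eyes
st(bot); snap(eyes,"w9",190,40,270,210,2.85,1.1)
E
```

```text
bat x rel seat mm -25.6 lat(dev y) -1.6 z 181.3 F along,lat,z [ 0.5  0.4 -0.1] t 16.9
```

View pics/w9.png

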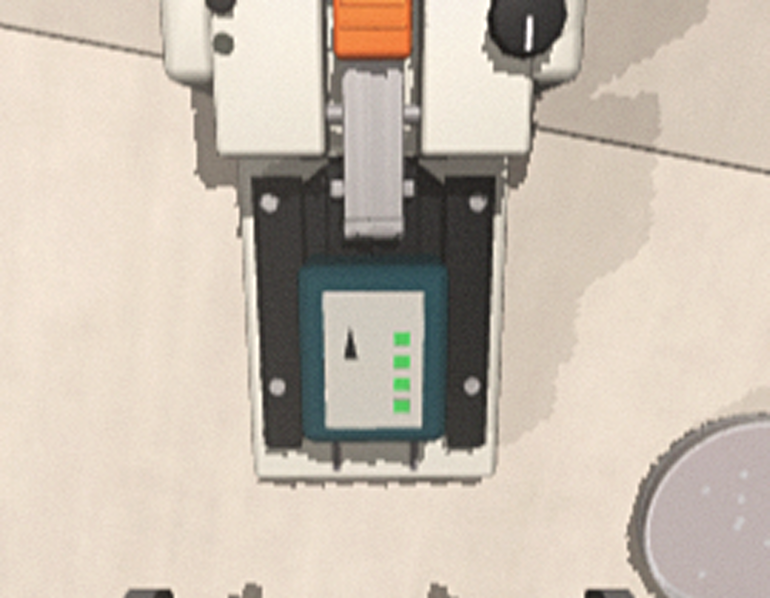

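```bash
python3 - <<'E'
from h import *; from bench import bot,eyes,hand_in
import pickle
P,_=pickle.load(open("pics/w9.pkl","rb")); cv=lambda p:crop2im(p,2.85,(190,40))
b,r=fit(P,[(*cv(p[:2]),*p[2:]) for p in [(302,266,.014,.023,.072),(446,266,.014,-.023,.072),(305,438,-.042,.023,.072),(443,438,-.042,-.023,.072)]],[.5,-.1,1.75])
s,r2=fit(P,[(*cv(p[:2]),*p[2:]) for p in [(256,478,-.116,.046,.024),(496,478,-.116,-.046,.024),(265,447,-.099,.040,.036),(486,447,-.099,-.040,.036)]],[.49,-.06,1.75])
d=b[:2]-s[:2]; u=np.array([np.cos(s[2]),np.sin(s[2])]); print(d@u*1e3+42, r.round(1).tolist(),r2.round(1).tolist())
if abs(d@u+.044)<.004: hand_in(); print("handed in")
E
```

```text
-1.6743861010274372 [[-1.5, -1.9], [-1.5, 1.9], [1.5, -1.4], [1.5, 1.4]] [[0.3, -0.7], [0.3, 0.5], [-0.3, -0.2], [-0.3, 0.4]]
the job is handed in; nothing more can be done
handed in
```

The battery is out of the charger and latched in the stirrer's bay. I handed the job in at about 17 s of the 48 s allowed, with the arm lifted clear.

**Removal:** I pressed the catch button until the battery sprang back about 12 mm, then drew it straight out along the rails with almost no side force.

**Fit:**
- **Push:** the push peaked at about 15 N, fell to about 7 N, then rose at 0.4 mm/N, as expected against the wall. I inferred the click from the force readings between short moves; I did not catch it directly.
- **Latch:** a 7 N pull back only moved the case, so the catch holds the battery.
- **Position:** after I let go, the last picture puts the battery at x = -1.7 mm in the bay. The locked position is -2 mm. The catch arm looks down in that picture.

**Less clean points:**
- **Button press:** one reading reached 22.7 N, close to the 25 N limit. Most likely the button bottomed out or a finger brushed its slot.
- **Insertion:** the battery rubbed against the rails vertically, up to about 8.5 N, until I lowered it 1 mm.
- **Camera:** it read about 1 mm off sideways, so I aligned battery to bay within the same picture. The battery's outline also fits its given size only to about 2 mm.

I did not compare before and after pictures of the other items, but no move went near them.

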